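# Load the canape warmer and start it

## Task

Get the canapes warming: raise the warmer's hood with its lever, pull the tray right out, and stand every canape from the prep sheet upright on the tray floor, side by side. Then slide the tray fully home, swing the lever right down to lower the hood, and only then turn the heat dial to the green mark. Never move the tray with the hood down, and leave the tub, the bowl and the jar where they are.

Things in the scene. Friction and masses are not known exactly. Their poses are not given: they have to be found in the camera images.
- canape0_center (a point): round striped green-and-cream canape, a squat cylinder 38 mm across and 28 mm tall, about 35 g, standing upright on the prep sheet at the start; point: its centre, half-way up (14 mm above its underside); z axis up along the cylinder. May be absent
- canape1_center (a point): round striped green-and-cream canape, a squat cylinder 38 mm across and 28 mm tall, about 35 g, standing upright on the prep sheet at the start; point: its centre, half-way up (14 mm above its underside); z axis up along the cylinder. May be absent
- canape2_center (a point): round striped green-and-cream canape, a squat cylinder 38 mm across and 28 mm tall, about 35 g, standing upright on the prep sheet at the start; point: its centre, half-way up (14 mm above its underside); z axis up along the cylinder. May be absent
- canape3_center (a point): round striped green-and-cream canape, a squat cylinder 38 mm across and 28 mm tall, about 35 g, standing upright on the prep sheet at the start; point: its centre, half-way up (14 mm above its underside); z axis up along the cylinder. May be absent
- lever (a joint): small pivot lever on the left side of the warmer's head (its left as seen from the robot), steel rod 80 mm long ending in a red cylindrical grip; it raises and lowers the warmer's hood plate. 0 = right down (lever points towards the robot and 0.5 rad below level, hood lowered), 1.0 rad = right up (0.5 rad above level, hood raised 30 mm). Stays where it is left; about 2 N at the grip moves it
- lever_tip (a point): centre of the lever's red grip, a cylinder 20 mm in diameter and 24 mm wide lying along the hinge axis; grip its two flat ends (24 mm apart). Clear space all round: the head's flat top is 145 mm above the table, and its side is 38 mm from the grip's inner end
- lever_pivot (a point): hinge centre of the lever, 140 mm above the table, 80 mm from lever_tip; axes as for the warmer: x level from the robot's side into the warmer, y along the hinge axis to the left. At joint value q the tip lies at (-80 cos(0.5-q), 0, -80 sin(0.5-q)) mm from here in these axes
- tray (a joint): the warmer's aluminium sliding tray: 0 = fully home under the hood, 0.14 m = fully pulled out towards the robot (along -x of tray_floor). Slides level with about 2 N, stays where it is left
- tray_floor (a point): centre of the tray's inner floor, 36 mm above the table, moves with the tray; x points into the warmer (away from the robot), y to the left, z up. Inner floor 110 mm (x) by 230 mm (y), rim 5 mm high and 5 mm thick. The warmer's head overhangs the tray when it is home (head's front face 60 mm on the robot's side of the home position of this point, from 110 to 145 mm above the table); lowered, the hood plate stops 32 mm above the floor, just clear of the canapes
- tray_handle (a point): middle of the tray's black upright loop handle: its top is a round bar 12 mm thick and 100 mm long along the y of tray_floor, 105 mm above the table and 120 mm in front of tray_floor; open space above and on both sides; when the tray is home the head's front face is 54 mm behind the bar. Moves with the tray
- dial (a joint): heat dial on top of the black control box at the warmer's right: angle in rad, grows clockwise seen from above, range 0 to 6.28, stays where it is left (0.03 N m). At 0 its pointer points towards the robot along -x of tray_floor
- dial_grip (a point): on the dial's axis, half-way up its upright bar grip (42 mm long along the pointer, 14 mm thick, 32 mm tall; its top is 134 mm above the table); grip the bar across its 14 mm. x axis along the bar, the pointer is the bar's -x end (white line on top); the box top is 90 mm above the table
- dial_pointer (a point): where the dial's pointer line meets the scale, 41 mm from the dial's axis, turns with the dial
- dial_mark (a point): the green mark on the white scale ring, 41 mm from the dial's axis; its place round the scale differs from start to start. The dial is on the mark when dial_pointer is over it
- sheet: low steel prep sheet, 200 x 200 mm, fixed, floor 3 mm above the table, rim 8 mm above the table; origin at the centre of its underside
- tub: bystander: empty clear plastic tub, 100 x 130 x 60 mm; origin at the centre of its underside
- bowls: bystander: thick black bowl, 100 mm across, 55 mm tall; origin at the centre of its underside
- jar: bystander: jar with a steel cap, 60 mm across, 90 mm tall; origin at the centre of its underside
There are look-alikes about, which are no part of the job. What is shaped like the part that bears canape0_center but black, pink or purple is not meant.

How it is judged:
On the way, in this order (a step that is already met when the one before it is completed fails the run):
1. the hood is raised: lever right up (value of joint lever above 0.85 rad), for 0.2 s.
2. the tray is pulled right out, hood still up (value of joint lever above 0.85 rad and value of joint tray above 0.125 m), for 0.2 s.
3. every canape stands on the pulled-out tray, let go (x of canape0_center in the frame of tray_floor between -0.042 and 0.042 m and y of canape0_center in the frame of tray_floor between -0.102 and 0.102 m and z of canape0_center in the frame of tray_floor between 0.009 and 0.019 m and angle between each of canape0_center, canape1_center, canape2_center, canape3_center's own z axis and vertical below 0.15 rad and x of canape1_center in the frame of tray_floor between -0.042 and 0.042 m and y of canape1_center in the frame of tray_floor between -0.102 and 0.102 m and z of canape1_center in the frame of tray_floor between 0.009 and 0.019 m and x of canape2_center in the frame of tray_floor between -0.042 and 0.042 m and y of canape2_center in the frame of tray_floor between -0.102 and 0.102 m and z of canape2_center in the frame of tray_floor between 0.009 and 0.019 m and x of canape3_center in the frame of tray_floor between -0.042 and 0.042 m and y of canape3_center in the frame of tray_floor between -0.102 and 0.102 m and z of canape3_center in the frame of tray_floor between 0.009 and 0.019 m and contact force between the fingers and canape0 below 0.1 N and contact force between the fingers and canape1 below 0.1 N and contact force between the fingers and canape2 below 0.1 N and contact force between the fingers and canape3 below 0.1 N and value of joint tray above 0.1 m), for 0.3 s.
4. the loaded tray is fully home (x of canape0_center in the frame of tray_floor between -0.042 and 0.042 m and y of canape0_center in the frame of tray_floor between -0.102 and 0.102 m and z of canape0_center in the frame of tray_floor between 0.009 and 0.019 m and angle between each of canape0_center, canape1_center, canape2_center, canape3_center's own z axis and vertical below 0.15 rad and x of canape1_center in the frame of tray_floor between -0.042 and 0.042 m and y of canape1_center in the frame of tray_floor between -0.102 and 0.102 m and z of canape1_center in the frame of tray_floor between 0.009 and 0.019 m and x of canape2_center in the frame of tray_floor between -0.042 and 0.042 m and y of canape2_center in the frame of tray_floor between -0.102 and 0.102 m and z of canape2_center in the frame of tray_floor between 0.009 and 0.019 m and x of canape3_center in the frame of tray_floor between -0.042 and 0.042 m and y of canape3_center in the frame of tray_floor between -0.102 and 0.102 m and z of canape3_center in the frame of tray_floor between 0.009 and 0.019 m and value of joint tray below 0.01 m and value of joint lever above 0.85 rad), for 0.2 s.
5. the lever is right down, hood lowered over the loaded tray (x of canape0_center in the frame of tray_floor between -0.042 and 0.042 m and y of canape0_center in the frame of tray_floor between -0.102 and 0.102 m and z of canape0_center in the frame of tray_floor between 0.009 and 0.019 m and angle between each of canape0_center, canape1_center, canape2_center, canape3_center's own z axis and vertical below 0.15 rad and x of canape1_center in the frame of tray_floor between -0.042 and 0.042 m and y of canape1_center in the frame of tray_floor between -0.102 and 0.102 m and z of canape1_center in the frame of tray_floor between 0.009 and 0.019 m and x of canape2_center in the frame of tray_floor between -0.042 and 0.042 m and y of canape2_center in the frame of tray_floor between -0.102 and 0.102 m and z of canape2_center in the frame of tray_floor between 0.009 and 0.019 m and x of canape3_center in the frame of tray_floor between -0.042 and 0.042 m and y of canape3_center in the frame of tray_floor between -0.102 and 0.102 m and z of canape3_center in the frame of tray_floor between 0.009 and 0.019 m and value of joint tray below 0.01 m and value of joint lever below 0.1 rad), for 0.2 s.
6. the dial points at the green mark (horizontal distance between dial_pointer and dial_mark below 0.006 m), for 0.2 s.
At the end, for the whole second after the job is handed in: every canape present stands upright (within 0.15 rad) on the tray's inner floor, let go; the tray is within 10 mm of fully home, the lever within 0.1 rad of right down, and the dial's pointer within 6 mm (0.15 rad) of the green mark (all of step 5 and contact force between the fingers and canape0 below 0.1 N and contact force between the fingers and canape1 below 0.1 N and contact force between the fingers and canape2 below 0.1 N and contact force between the fingers and canape3 below 0.1 N and horizontal distance between dial_pointer and dial_mark below 0.006 m and contact force between the fingers and warmer below 0.1 N); the robot touches nothing.
It fails at once if the tray was moved out from home while the hood was down (value of joint tray above 0.03 m and value of joint lever below 0.6 rad).
It fails at once if the tub was knocked aside by more than 3 cm (distance of tub from where it was at the start of the episode above 0.03 m).
It fails at once if the bowl was knocked aside by more than 3 cm (distance of bowls from where it was at the start of the episode above 0.03 m).
It fails at once if the jar was knocked aside by more than 3 cm (distance of jar from where it was at the start of the episode above 0.03 m).
Of canape0, canape1, canape2, canape3 only 3 to 4 are there at a start; the rules pass over those that are not, and their reading is None.
At some moment in a run one of canape0, canape1, canape2, canape3 may be knocked a few centimetres aside while the robot is not near it.
It also fails if it takes over 210 s, if anything falls off the work surface, if the arm or the gripper's body presses on something with over 40 N, if the wrist force passes 120 N, or if a joint passes its speed limit or range.

## Robot

A 6-joint arm with a two-finger parallel gripper is mounted at the origin on the work surface. World frame = base frame: x ahead of the robot, y to its left, z up, the work surface at z = 0. Lengths are in m, angles in rad, forces in N, time in s.
With the tool pointing down it reaches from about 0.25 to 0.85 m from the base axis. Payload 12.5 kg.
Tool frame: the origin (TCP) lies between the finger pads; the fingertips stand 25 mm ahead of it and the grasp point (between the pads) lies 6 mm ahead of it; z points along the fingers, y is the line along which they close (so a half turn about z gives the same grasp; the last joint's range is limited). The gripper opens to 93 mm and grips with 3 to 60 N. Pads are 15 mm wide; open, the fingers measure 128 mm over their backs; the gripper's body (75 mm by 188 mm) begins 65 mm behind the grasp point.
Start: joints at [-1.406, 0.351, 1.652, -0, 1.139, -0.085], TCP at [0.136, -0.533, 0.244] pointing down, gripper open.
Joint ranges: [-2.75, 2.75], [-0.79, 2.1], [0.01, 2.65], [-1.57, 4.71], [0.07, 3.14], [-2.87, 2.87]. Speed limits (rad/s): [2.22, 2.22, 2.79, 3.14, 3.14, 3.14].

## Interface

Orientations are given as a unit quaternion [x, y, z, w].
In Python, from workcell import r gives the robot as it stands.
- The arm moves only by the shell command python3 -m pendant 'ROWS' [OPENING] [FORCE]. ROWS is JSON, a list of rows, each a list of 2 entries, a list of its own where there are three numbers: the shift along the tool's x, y, z in mm, then the turn about the tool's z in degrees. A call has exactly 8 rows; each row shifts and turns the commanded pose from where the row before left it, along the tool's axes as they then stand; what a row does not reach is not made up. A row lasts 1/12 s, in which the tool goes at most 41.7 mm and 7.16 degrees, less where a joint would pass 70% of its speed; a pose out of reach is approached as far as the arm can. A call is refused whole if a number of a shift passes 41.7 or a number of a turn 7.16, either way. A call with a gripper value outside its range is refused whole. OPENING is the opening in per cent of the stroke, from 0 (shut) to 100 (fully open), set as the call begins (- or left out, the last holds). The fingers move at their own pace and stop on an object; FORCE is the grip in N (left out, the last holds). Time passes only in rows, so rows that do not move let the fingers close, or fill a call up. It gives the time, the measured TCP pose, the force, the opening and the grip force at its end, in the units of the state.
- r.observe(): the state, without advancing time (a new reading comes with each control period).
- r.read_camera(name): name is "scene" or "top" or "wrist"; returns a dict with "color" (420x560x3 uint8, red, green, blue), "z_map" (420x560 float32, m along the optical axis (not along the pixel's ray), 0 where there is no reading), "fx", "fy", "cx", "cy" (pixels), "D" ([k1, k2, p1, p2, k3] as OpenCV has them; the pictures are not rectified), "pose" (4x4, takes a point from camera to world coordinates). Camera axes: x right, y down, z forward; pixel columns grow to the right and rows downward; lengths in m; the calibration is good to about 2 mm. A picture is of the moment at which its call begins.
- r.sign_off(): hands the job in; it is judged then, once.
Trained networks look in a picture, given as the dict that the camera call returned (one of the last four; its "shot" number tells which), for a name from the list of things; names that differ only in an ending like _2 or _b are one class to them, and where a whole thing is asked for, a point or a joint stands for the part that bears it (a point fixed in the world has none). Each returns a list of dicts, best first, with "confidence" (0 to 1); they miss things now and then, are a little off and sometimes report something else, mostly with a low value. They report only what shows in the picture. A call takes as long as a camera call. They do not tell look-alikes from the thing itself.
- r.search_frame(picture, thing): "uv" ([column, row] in pixels, amid what is visible of it).
- r.regions_of(picture, thing): "mask" (420x560 bool, what is visible of it) and "uv" ([column, row] in pixels, amid what is visible of it).
The state is a dict: "time_s": time; "joints": joint angles; "joint_vel": joint speeds; "effort": joint torques, N m; "tcp_pos": TCP position; "eef_rot": TCP orientation; "ft_force": force on the tool from outside, world axes, zero at the start; "wrist_torque": the same for the moment, N m; "grip_width": finger opening in m; "grip_force": force on a finger pad.
Only numpy, scipy, OpenCV 4.12 (cv2) and the standard library are available. Lean on these libraries where they do the work, as an engineer would, in place of code of your own. Each camera call takes 0.05 s, during which the arm holds its last target. There are 200 camera calls.

## Working session

There is one attempt and no reset: what is moved stays moved. The work goes in short steps, Python scripts to look and compute and a shell command to move; the robot and the scene stay as the last step left them, time stands still between calls to the robot, and variables do not carry over. Pictures are saved under pics/ and viewed, at most 14 in all, crops included, and the job is handed in when it is done.

```bash
ls; mkdir -p pics
cat > h.py <<'E'
import numpy as np, cv2
from workcell import r
from scipy.spatial.transform import Rotation as R
def K(p): return np.array([[p['fx'],0,p['cx']],[0,p['fy'],p['cy']],[0,0,1.]])
def px2w(p,uv,z=None,h=None):
    """pixel -> world: by depth z, or by intersecting with height h"""
    n=cv2.undistortPoints(np.array([[uv]],float),K(p),np.array(p['D'],float))[0,0]
    d=np.array([n[0],n[1],1.]);P=np.array(p['pose'])
    if h is not None:
        w=P[:3,:3]@d; s=(h-P[2,3])/w[2]; return P[:3,3]+s*w
    return P[:3,:3]@(d*z)+P[:3,3]
def w2px(p,w):
    P=np.linalg.inv(np.array(p['pose'])); rv=cv2.Rodrigues(P[:3,:3])[0]
    return cv2.projectPoints(np.array([w],float),rv,P[:3,3],K(p),np.array(p['D'],float))[0][0,0]
def cloud(p,mask):
    v,u=np.nonzero(mask&(p['z_map']>0)); z=p['z_map'][v,u]
    n=cv2.undistortPoints(np.stack([u,v],1).astype(float)[:,None],K(p),np.array(p['D'],float))[:,0]
    P=np.array(p['pose']); c=np.c_[n*z[:,None],z]
    return c@P[:3,:3].T+P[:3,3]
def save(p,n): cv2.imwrite('pics/'+n,p['color'][:,:,::-1])
E
python3 - <<'E'
from h import *
np.set_printoptions(precision=3,suppress=True)
o=r.observe();print(o['tcp_pos'],o['eef_rot'],o['grip_width'])
ims=[]
for c in ['scene','top']:
    p=r.read_camera(c); save(p,c+'0.png');print(c,np.array(p['pose'])[:3,3])
    for t in ['canape0_center','lever_tip','lever_pivot','tray_floor','tray_handle','dial_grip','dial_pointer','dial_mark','sheet','tub','bowls','jar']:
        for d in r.search_frame(p,t):
            u,v=d['uv']; z=p['z_map'][int(v),int(u)]
            print(t,round(d['confidence'],2),np.round(d['uv']),px2w(p,d['uv'],z))
E
```

```text
pics
[ 0.136 -0.533  0.243] [ 0.992  0.125 -0.    -0.001] 0.0929065991769812
scene [ 1.236 -0.351  0.654]
canape0_center 0.79 [143. 220.] [ 0.258 -0.298  0.026]
canape0_center 0.78 [105. 245.] [ 0.329 -0.406  0.026]
canape0_center 0.76 [158. 239.] [ 0.371 -0.278  0.031]
canape0_center 0.73 [111. 223.] [ 0.234 -0.379  0.027]
lever_tip 0.39 [394. 199.] [0.591 0.286 0.108]
lever_pivot 0.93 [360. 271.] [0.801 0.024 0.144]
tray_floor 0.98 [324. 274.] [0.678 0.027 0.034]
tray_floor 0.63 [385. 174.] [0.324 0.487 0.002]
tray_floor 0.19 [156. 240.] [ 0.379 -0.284  0.034]
tray_handle 0.73 [327. 214.] [0.572 0.097 0.11 ]
dial_grip 0.91 [283. 258.] [ 0.671 -0.071  0.113]
dial_pointer 0.57 [286. 258.] [ 0.68 -0.07  0.12]
dial_mark 0.73 [325. 277.] [0.689 0.024 0.035]
dial_mark 0.71 [280. 274.] [ 0.691 -0.088  0.093]
sheet 0.74 [184. 256.] [ 0.435 -0.232  0.003]
tub 0.63 [395. 200.] [0.594 0.285 0.108]
tub 0.56 [385. 177.] [0.422 0.4   0.06 ]
tub 0.23 [322. 220.] [0.577 0.079 0.102]
bowls 0.88 [178. 329.] [ 0.682 -0.307  0.033]
jar 0.95 [103. 333.] [ 0.656 -0.438  0.063]
jar 0.68 [182. 254.] [ 0.427 -0.234  0.005]
top [0.321 0.022 1.701]
canape0_center 0.58 [384. 290.] [ 0.216 -0.369  0.029]
canape0_center 0.47 [236. 172.] [0.631 0.129 0.077]
lever_tip 0.45 [188. 184.] [0.588 0.285 0.112]
lever_pivot 0.93 [243. 152.] [0.684 0.101 0.146]
lever_pivot 0.39 [145. 252.] [0.367 0.458 0.002]
tray_floor 0.86 [242. 176.] [0.625 0.11  0.038]
tray_handle 0.61 [241. 177.] [0.622 0.116 0.027]
tray_handle 0.49 [298. 165.] [ 0.647 -0.084  0.095]
dial_grip 0.71 [293. 155.] [ 0.671 -0.064  0.134]
dial_pointer 0.42 [290. 157.] [ 0.673 -0.058  0.107]
dial_mark 0.85 [292. 167.] [ 0.639 -0.061  0.092]
sheet 0.94 [339. 232.] [ 0.422 -0.228  0.   ]
tub 0.68 [146. 252.] [0.367 0.453 0.009]
bowls 0.87 [361. 152.] [ 0.701 -0.312  0.036]
jar 0.7 [398. 168.] [ 0.629 -0.425  0.089]
```

View pics/scene0.png

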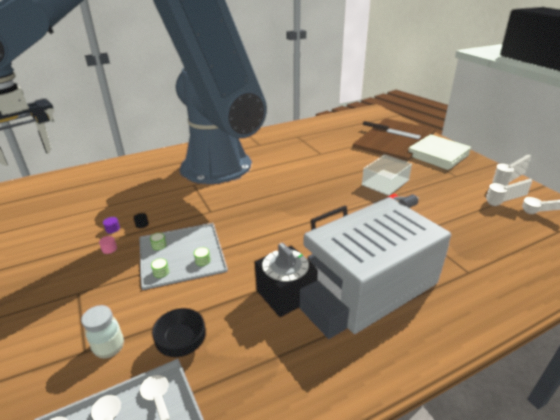

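View pics/top0.png

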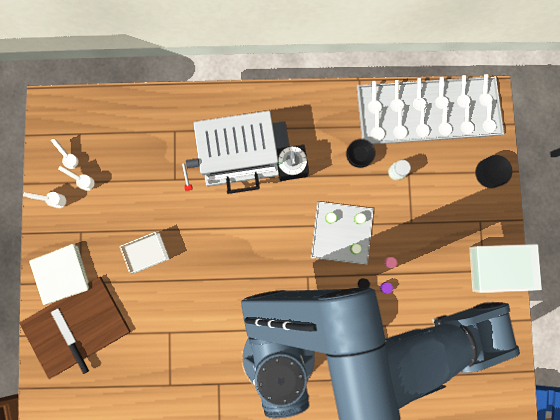

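The scene has three green canapés, at top px (331,217), (360,217) and (356,249). Black, pink and purple look-alikes stand off the sheet. The warmer is yawed slightly, with its red lever grip at (188,187), handle at (242,188) and dial at (292,158).

Run:
```python
from h import *
np.set_printoptions(precision=4,suppress=True)
p=r.read_camera('top'); s=r.read_camera('scene')
for nm,q in (('top',p),('scene',s)):
    full=np.ones(q['z_map'].shape,bool)
    C=np.zeros(q['z_map'].shape+(3,)); m=q['z_map']>0; C[m]=cloud(q,m)
    X,Y,Z=C[...,0],C[...,1],C[...,2]
    reg=m&(X>.5)&(X<.95)&(Y>-.15)&(Y<.35)
    a=reg&(abs(Z-.145)<.006)
    rc=cv2.minAreaRect(C[a][:,:2].astype(np.float32)); print(nm,'head top',rc,np.median(Z[a]),cv2.boxPoints(rc).tolist())
    hsv=cv2.cvtColor(q['color'],cv2.COLOR_RGB2HSV); H,S,V=[hsv[...,i].astype(int) for i in range(3)]
    red=reg&((H<8)|(H>172))&(S>150)&(V>80); print('red',red.sum(),C[red].mean(0),C[red].min(0),C[red].max(0))
    hb=reg&(abs(Z-.105)<.008)&(V<70)&(X<.68)&(Y>0)
    if hb.sum()>5: rc=cv2.minAreaRect(C[hb][:,:2].astype(np.float32));print('handle',hb.sum(),rc,cv2.boxPoints(rc).tolist(),np.median(Z[hb]))
    d=reg&(Z>.122)&(Z<.14)&(Y<0.01)
    if d.sum()>3: rc=cv2.minAreaRect(C[d][:,:2].astype(np.float32));print('dialbar',d.sum(),rc)
    g=(H>40)&(H<90)&(S>90)&(V>60)&reg
    print('green',g.sum(),C[g].mean(0) if g.sum() else '', np.argwhere(g).mean(0) if g.sum() else '')
    gc=m&(H>30)&(H<75)&(S>40)&(X>.25)&(X<.55)&(Y<-.1)&(Y>-.35)&(Z>.012)
    n,l,st,ce=cv2.connectedComponentsWithStats(gc.astype(np.uint8))
    for i in range(1,n):
        if st[i,4]>8: print('can',st[i,4],ce[i],C[l==i].mean(0),C[l==i].max(0)[2])
a=p['color'][130:210,170:320,::-1]; b=s['color'][170:340,240:460,::-1]
cv2.imwrite('pics/crop1.png',np.vstack([cv2.resize(a,(780,340),interpolation=3)[:300],cv2.resize(b[:85],(780,300),interpolation=3)]))
```

```text
top head top ((0.7196307182312012, 0.12667399644851685), (0.1832095980644226, 0.36303946375846863), 7.0235514640808105) 0.14477601459667977 [[0.6065175533294678, 0.29563039541244507], [0.6509090662002563, -0.06468479335308075], [0.8327438831329346, -0.04228240251541138], [0.788352370262146, 0.31803280115127563]]
red 40 [0.578  0.2904 0.0992] [ 0.5692  0.2764 -0.0035] [0.5961 0.3206 0.12  ]
handle 73 ((0.5648847818374634, 0.10591825097799301), (0.010197319090366364, 0.1052088588476181), 7.620039939880371) [[0.5528556108474731, 0.1573820412158966], [0.5668066740036011, 0.05310226231813431], [0.5769139528274536, 0.054454460740089417], [0.5629628896713257, 0.15873423218727112]] 0.10894181389829005
dialbar 82 ((0.7297809720039368, -0.03166789934039116), (0.08024407178163528, 0.17131809890270233), 89.62821960449219)
green 6 [ 0.6553 -0.0209  0.0901] [163.     279.6667]
can 33 [330.2424 217.4242] [ 0.4704 -0.1935  0.03  ] 0.03789252071904059
can 36 [359.5556 218.25  ] [ 0.4649 -0.2963  0.0293] 0.03931266275803558
can 49 [355.5918 248.0408] [ 0.3614 -0.2776  0.0297] 0.038167076113572396
scen
[... 386 characters left out ...]
handle 73 ((0.5724716186523438, 0.10140292346477509), (0.006768006831407547, 0.10217198729515076), 6.972665786743164) [[0.5629110336303711, 0.15170028805732727], [0.5753142833709717, 0.050283949822187424], [0.5820322036743164, 0.0511055588722229], [0.5696289539337158, 0.15252189338207245]] 0.10840023948426136
dialbar 589 ((0.7373974919319153, -0.03262053430080414), (0.18954655528068542, 0.06106390058994293), 7.62792444229126)
green 4 [ 0.6569 -0.0235  0.0914] [255.5 300. ]
can 138 [158.     241.1739] [ 0.3728 -0.28    0.0251] 0.034718163585942374
can 119 [201.4622 257.3866] [ 0.4844 -0.199   0.024 ] 0.03457772671087622
can 134 [160.1343 268.7761] [ 0.4797 -0.2986  0.0243] 0.03405788446919089
```

View pics/crop1.png

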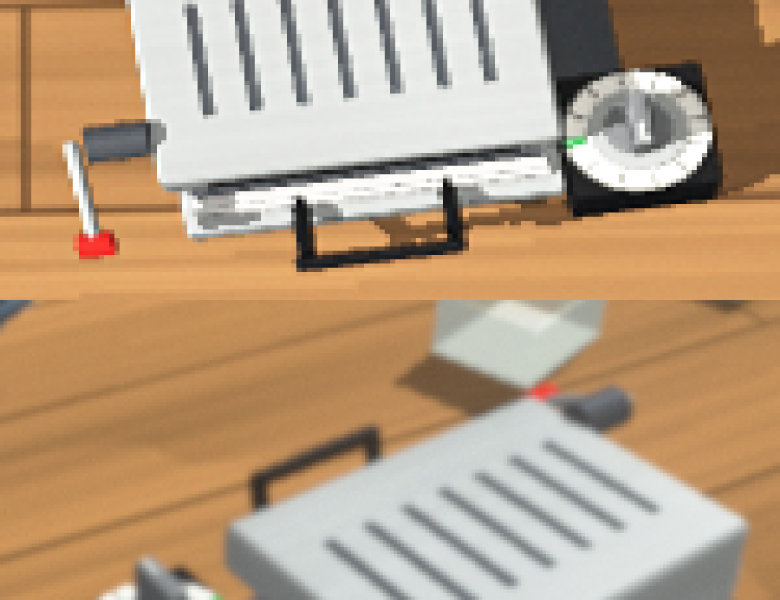

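```bash
cat > to.py <<'E'
import sys
from h import *
np.set_printoptions(precision=1,suppress=True)
a=np.deg2rad(7.3); O=np.array([.689,.1187,0]); W=np.array([[np.cos(a),-np.sin(a),0],[np.sin(a),np.cos(a),0],[0,0,1]])
def toW(w): return W.T@(np.array(w)-O)*1000
o=r.observe(); M=R.from_quat(o['eef_rot']).as_matrix(); t=np.array(o['tcp_pos'])
print('t',round(o['time_s'],1),'tcpW mm',toW(t),'yawW',round(np.degrees(np.arctan2(M[1,0],M[0,0]))-7.3,2),'tilt',round(np.degrees(np.arccos(-M[2,2])),2),'F',W.T@np.array(o['ft_force']),'grip',round(o['grip_width']*1000,1),round(o['grip_force'],1))
if len(sys.argv)>3: print('delta tool mm',M.T@(W@(np.array(sys.argv[1:4],float)/1000)+O-t)*1000)
E
P="python3 -m pendant"
$P '[[[0,0,0],7.1],[[23.6,-33,0],0],[[23.6,-33,0],0],[[23.6,-33,0],0],[[23.6,-33,0],0],[[23.6,-33,0],0],[[23.6,-33,0],0],[[23.6,-33,0],0]]' 45 20
$P '[[[23.6,-33,0],0],[[23.6,-33,0],0],[[23.6,-33,0],0],[[23.6,-33,0],0],[[23.6,-33,0],0],[[23.6,-33,0],0],[[23.6,-33,0],0],[[23.6,-33,0],0]]'
$P '[[[23.6,-33,0],0],[[23.6,-33,0],0],[[23.6,-33,0],0],[[23.6,-33,0],0],[[23.6,-33,0],0],[[23.6,-33,0],0],[[23.6,-33,0],0],[[23.6,-33,0],0]]'
python3 to.py -87.5 183 108
python3 - <<'E'
from h import *
p=r.read_camera('wrist'); save(p,'w1.png')
from to import toW
C=cloud(p,p['z_map']>0); 
hsv=cv2.cvtColor(p['color'],cv2.COLOR_RGB2HSV); H,S,V=[hsv[...,i].astype(int) for i in range(3)]
red=((H<8)|(H>172))&(S>150)&(V>60)
n,l,st,ce=cv2.connectedComponentsWithStats(red.astype(np.uint8))
i=1+st[1:,4].argmax(); c=cloud(p,l==i); print(st[i],ce[i],np.percentile([toW(x) for x in c],[2,50,98],axis=0))
E
```

```text
time_s: 2.07
tcp_pos: [0.2713, -0.2813, 0.2438]
eef_rot: [0.998, 0.063, 0.0, 0.0]
ft_force: [1.2, -1.1, -0.4]
grip_width: 0.0448
grip_force: 0.0
time_s: 2.73
tcp_pos: [0.4256, 0.0048, 0.2439]
eef_rot: [0.998, 0.063, 0.0, 0.0]
ft_force: [-0.1, -1.5, 0.9]
grip_width: 0.0418
grip_force: 0.0
time_s: 3.4
tcp_pos: [0.5797, 0.2903, 0.2436]
eef_rot: [0.998, 0.063, 0.0, 0.0]
ft_force: [0.1, -0.7, 0.4]
grip_width: 0.042
grip_force: 0.0
t 3.4 tcpW mm [-86.6 184.1 243.6] yawW -0.07 tilt 0.0 F [ 0.  -0.7  0.4] grip 42.0 0.0
delta tool mm [ -0.9   1.1 135.6]
t 3.5 tcpW mm [-84.1 188.8 242.8] yawW 0.05 tilt 0.13 F [-3.8  1.8 -0.8] grip 41.7 0.0
[265 188  29  23 555] [279.1 200.3] [[-129.2  169.3   -0.9]
 [ -84.2  180.9  111.3]
 [ -75.8  192.5  113.5]]
```

View pics/w1.png

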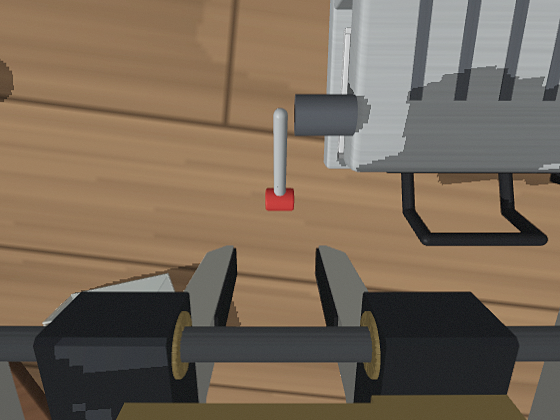

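The wrist view shows the red grip at px (279,200), centred between the fingers, with the lever down.

```bash
P="python3 -m pendant"
$P '[[[0.5,2.5,34],0],[[0,0,34],0],[[0,0,34],0],[[0,0,20],0],[[0,0,13],0],[[0,0,0],0],[[0,0,0],0],[[0,0,0],0]]' 45 15 >/dev/null
python3 to.py -86.5 181.5 108
$P '[[[0,0,0],0],[[0,0,0],0],[[0,0,0],0],[[0,0,0],0],[[0,0,0],0],[[0,0,0],0],[[0,0,0],0],[[0,0,0],0]]' 10 15 >/dev/null
python3 to.py
```

```text
t 4.1 tcpW mm [-85.9 179.8 110.4] yawW -0.09 tilt 0.15 F [-0.3 -0.5  0.1] grip 41.8 0.0
delta tool mm [-0.6 -1.7  2.4]
t 4.8 tcpW mm [-86.5 180.8 109.5] yawW -0.09 tilt 0.15 F [0.3 6.3 2. ] grip 23.6 15.0
```

```bash
P="python3 -m pendant"
$P '[[[-4.2,0,-9.1],0],[[-3.1,0,-9.5],0],[[-1.9,0,-9.8],0],[[-0.6,0,-10],0],[[0.6,0,-10],0],[[1.9,0,-9.8],0],[[3.1,0,-9.5],0],[[4.2,0,-9.1],0]]' >/dev/null
python3 to.py
$P '[[[0,0,-1],0],[[0,0,0],0],[[0,0,0],0],[[0,0,0],0],[[0,0,0],0],[[0,0,0],0],[[0,0,0],0],[[0,0,0],0]]' >/dev/null
python3 to.py
```

```text
t 5.5 tcpW mm [-87.9 180.8 185.6] yawW -0.07 tilt 0.16 F [-2.4  6.5 -3.5] grip 24.1 15.0
t 6.1 tcpW mm [-86.9 180.8 187.3] yawW -0.07 tilt 0.13 F [-2.3  5.8  3. ] grip 23.7 15.0
```

```bash
P="python3 -m pendant"
$P '[[[0,0,0],0],[[0,0,0],0],[[0,0,0],0],[[0,0,0],0],[[0,0,-25],0],[[0,0,-25],0],[[0,0,-25],0],[[0,0,0],0]]' 45 15 >/dev/null
$P '[[[-2,36.4,0],0],[[-2,36.4,0],0],[[-2,36.4,0],0],[[-2,36.4,0],0],[[-2,36.4,0],0],[[0,0,0],0],[[0,0,0],0],[[0,0,0],0]]' 0 >/dev/null
python3 to.py -97 0 105
python3 - <<'E'
from h import *
from to import toW
p=r.read_camera('top'); m=p['z_map']>0
C=np.zeros(m.shape+(3,));C[m]=np.array([toW(x) for x in cloud(p,m)]); V=p['color'].max(2)
red=(p['color'][...,0]>120)&(p['color'][...,1]<60)&m&(abs(C[...,1]-180)<40)&(C[...,2]>50); print('tip',red.sum(),C[red].mean(0) if red.any() else '')
p=r.read_camera('wrist'); m=p['z_map']>0
C=np.zeros(m.shape+(3,));C[m]=np.array([toW(x) for x in cloud(p,m)]); V=p['color'].max(2)
h=m&(V<70)&(abs(C[...,2]-108)<8)&(abs(C[...,0]+120)<30)&(abs(C[...,1])<70); print(h.sum(),np.percentile(C[h],[2,50,98],axis=0) if h.any() else '')
save(p,'w2.png')
E
```

```text
t 7.5 tcpW mm [-97.2  -2.2 261.2] yawW -0.11 tilt 0.02 F [0.2 1.  0.5] grip 0.2 0.0
delta tool mm [  0.2  -2.2 156.2]
t 7.5 tcpW mm [-97.2  -2.2 261.2] yawW -0.11 tilt 0.02 F [0.2 1.  0.5] grip 0.2 0.0
tip 26 [-91.7 181.3 179. ]
1517 [[-126.7  -51.6  102.7]
 [-119.3   -1.4  109.4]
 [-115.2   52.6  111.5]]
```

```bash
P="python3 -m pendant"
$P '[[[0,0,36],0],[[0,0,36],0],[[0,0,36],0],[[0,0,28],0],[[0,0,20],0],[[0,0,0],0],[[0,0,0],0],[[0,0,0],0]]' >/dev/null
python3 to.py
$P '[[[-8,0,0],0],[[-15,0,0],0],[[-20,0,0],0],[[-20,0,0],0],[[-20,0,0],0],[[-20,0,0],0],[[-20,0,0],0],[[-15,0,0],0]]' >/dev/null
python3 to.py
$P '[[[-8,0,0],0],[[-3,0,0],0],[[0,0,0],0],[[0,0,0],0],[[0,0,0],0],[[0,0,0],0],[[0,0,0],0],[[0,0,0],0]]' >/dev/null
python3 to.py
```

```text
t 8.2 tcpW mm [-96.3  -1.8 106.9] yawW -0.04 tilt 0.11 F [0.5 0.4 0.9] grip 0.4 0.0
t 8.9 tcpW mm [-235.9   -2.1  106.9] yawW -0.08 tilt 0.18 F [2.9 0.3 1.6] grip 0.5 1.0
t 9.6 tcpW mm [-240.1   -2.2  107.8] yawW -0.11 tilt 0.92 F [ 26.2   2.  -14.2] grip 0.1 12.7
```

```bash
P="python3 -m pendant"
$P '[[[8,0,0],0],[[6,0,0],0],[[0,0,-36],0],[[0,0,-40],0],[[0,0,-40],0],[[0,0,-38],0],[[0,0,0],0],[[0,0,0],0]]' >/dev/null
python3 to.py
$P '[[[-8,37.5,0],0],[[-8,37.5,0],0],[[-8,37.5,0],0],[[-8,37.5,0],0],[[-8,37.5,0],0],[[-8,37.5,0],0],[[-8,37.5,0],0],[[-8,37.5,0],0]]' 62 10 >/dev/null
$P '[[[-8,37.5,0],0],[[0,0,0],0],[[0,0,0],0],[[0,0,0],0],[[0,0,0],0],[[0,0,0],0],[[0,0,0],0],[[0,0,0],0]]' >/dev/null
cat > can.py <<'E'
from h import *
from to import toW
def look(cam,name):
    p=r.read_camera(cam); save(p,name); m=p['z_map']>0
    C=np.zeros(m.shape+(3,));C[m]=np.array([toW(x) for x in cloud(p,m)])
    hsv=cv2.cvtColor(p['color'],cv2.COLOR_RGB2HSV); H,S,V=[hsv[...,i].astype(int) for i in range(3)]
    g=(m&(H>28)&(H<75)&(S>30)&(V>50)&(C[...,2]>12)&(C[...,2]<100)).astype(np.uint8)
    g=cv2.morphologyEx(g,cv2.MORPH_CLOSE,np.ones((5,5)))
    n,l,st,ce=cv2.connectedComponentsWithStats(g)
    for i in range(1,n):
        c=C[(l==i)&m]
        if len(c)<25: continue
        zt=np.percentile(c[:,2],90); tc=c[c[:,2]>zt-5]; lo,hi=np.percentile(tc,[1,99],axis=0)
        print('can',len(c),ce[i],'W mid',(lo+hi)/2,'size',hi-lo,'ztop',zt)
    return p,C
if __name__=='__main__': import sys; look(sys.argv[1],sys.argv[2])
E
python3 can.py wrist w3.png; python3 can.py top t3.png
```

```text
t 10.2 tcpW mm [-231.6   -2.2  261.5] yawW -0.08 tilt 0.25 F [-0.3 -0.2 -1.2] grip 0.5 0.0
t 11.6 tcpW mm [-304.4 -339.   259.5] yawW -0.03 tilt 0.01 F [ 0.1 -0.1  0.5] grip 57.8 0.0
can 345 [227.2 128.3] W mid [-253.8 -285.3   30.2] size [36.3 36.9  4.4] ztop 31.353034998482933
can 351 [317.5 144. ] W mid [-271.2 -386.5   30. ] size [36.4 37.4  4.9] ztop 31.39194294421599
can 399 [288.1 229.2] W mid [-373.1 -354.8   29.6] size [36.9 37.1  5.4] ztop 31.28389279553859
t 11.6 tcpW mm [-304.4 -339.1  259.5] yawW -0.04 tilt 0.01 F [ 1.  -0.4 -0.2] grip 57.4 0.0
can 34 [329.2 217.6] W mid [-254.9 -279.9   32.1] size [35.2 26.5  6. ] ztop 33.33702717304086
can 77 [ 80.4 264.9] W mid [-296.1  599.    31.1] size [152.5  27.3  11.1] ztop 30.368631181214756
```

View pics/w3.png

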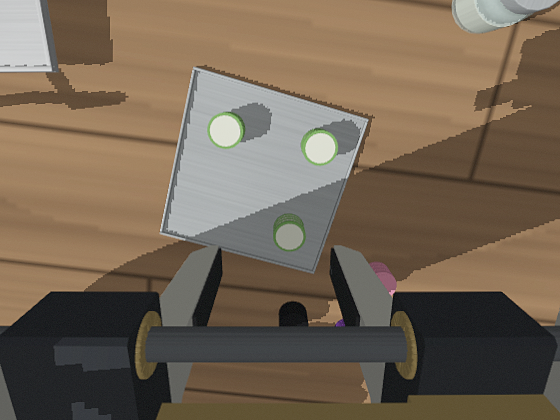

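View pics/t3.png

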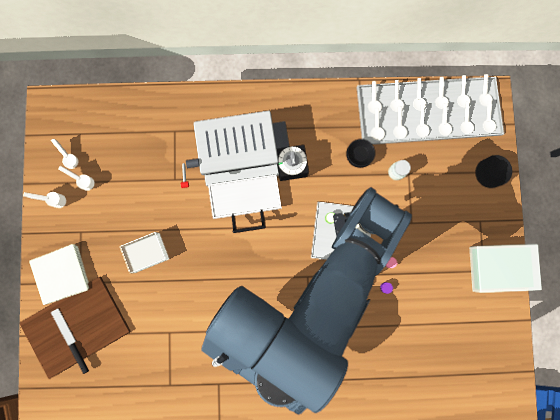

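Wrist view: canapés at px (227,128), (318,144) and (289,230), all upright and green. Look-alikes are off the sheet at (293,312) and (382,277). Top view: the tray is out and the lever up.

```bash
P="python3 -m pendant"
$P '[[[25.2,-26.8,0],0],[[25.2,-26.8,0],0],[[0,0,38],0],[[0,0,38],0],[[0,0,38],0],[[0,0,38],0],[[0,0,38],0],[[0,0,20],0]]' 62 10 >/dev/null
$P '[[[0,0,10],0],[[0,0,4],0],[[0,0,0],0],[[0,0,0],0],[[0,0,0],0],[[0,0,0],0],[[0,0,0],0],[[0,0,0],0]]' >/dev/null
python3 to.py -254 -285.5 35.5
$P '[[[0,0,0],0],[[0,0,0],0],[[0,0,0],0],[[0,0,0],0],[[0,0,0],0],[[0,0,0],0],[[0,0,0],0],[[0,0,0],0]]' 25 >/dev/null
python3 to.py
```

```text
t 13.0 tcpW mm [-254.  -286.2   36. ] yawW -0.09 tilt 0.06 F [ 0.3 -0.2 -0.7] grip 57.7 0.0
delta tool mm [-0.  -0.7  0.5]
t 13.7 tcpW mm [-254.2 -286.    35.5] yawW -0.09 tilt 0.0 F [-0.4 -0.1  0.9] grip 37.5 10.0
```

```bash
P="python3 -m pendant"
$P '[[[0,0,-25],0],[[0,0,-40],0],[[0,0,-40],0],[[16.3,-31.1,0],0],[[16.3,-31.1,0],0],[[16.3,-31.1,0],0],[[16.3,-31.1,0],0],[[16.3,-31.1,0],0]]' >/dev/null
$P '[[[16.3,-31.1,0],0],[[16.3,-31.1,0],0],[[0,0,30],0],[[0,0,26],0],[[0,0,10],0],[[0,0,0],0],[[0,0,0],0],[[0,0,0],0]]' >/dev/null
python3 to.py -140 -68 69.5
$P '[[[0,0,5],0],[[0,0,0],0],[[0,0,0],0],[[0,0,0],0],[[0,0,0],0],[[0,0,0],0],[[0,0,0],0],[[0,0,0],0]]' >/dev/null
python3 to.py -140 -68 69.5
```

```text
t 15.0 tcpW mm [-139.   -69.    75.8] yawW -0.12 tilt 0.11 F [-0.1  0.2 -0.1] grip 37.6 10.0
delta tool mm [-1.  -1.   6.3]
t 15.7 tcpW mm [-139.7  -68.5   69.5] yawW -0.09 tilt 0.0 F [-0.8  0.8 -0.1] grip 37.6 10.0
delta tool mm [-0.3 -0.5 -0. ]
```

```bash
P="python3 -m pendant"
$P '[[[0,0,1],0],[[0,0,0],0],[[0,0,0],0],[[0,0,0],0],[[0,0,0],0],[[0,0,0],0],[[0,0,0],0],[[0,0,0],0]]' 56 >/dev/null
python3 to.py
$P '[[[0,0,-10],0],[[0,0,-30],0],[[0,0,-40],0],[[-14.6,35.3,0],0],[[-14.6,35.3,0],0],[[-14.6,35.3,0],0],[[-14.6,35.3,0],0],[[-14.6,35.3,0],0]]' >/dev/null
$P '[[[-14.6,35.3,0],0],[[-14.6,35.3,0],0],[[-14.6,35.3,0],0],[[-14.6,35.3,0],0],[[0,0,0],0],[[0,0,0],0],[[0,0,0],0],[[0,0,0],0]]' 62 >/dev/null
python3 can.py wrist w4.png; python3 to.py -271 -386.5 35.5
```

```text
t 16.3 tcpW mm [-139.7  -68.5   68.4] yawW -0.09 tilt 0.0 F [-0.6 -0.2  0.2] grip 52.1 0.0
t 17.6 tcpW mm [-271.2 -385.1  148.7] yawW -0.03 tilt 0.01 F [ 0.2 -1.  -0. ] grip 57.7 0.0
can 716 [276.9 200.3] W mid [-271.3 -386.5   29.5] size [37.1 36.5  5.1] ztop 31.248327802892298
can 715 [242.6 302.7] W mid [-367.  -354.9   29.1] size [25.3 37.   5.7] ztop 31.06124163022146
t 17.7 tcpW mm [-271.1 -385.   148.7] yawW -0.0 tilt 0.01 F [ 0.6 -0.   0. ] grip 57.7 0.0
delta tool mm [  0.1   1.6 113.2]
```

```bash
P="python3 -m pendant"
$P '[[[0,1.6,36],0],[[0,0,36],0],[[0,0,27],0],[[0,0,10],0],[[0,0,4],0],[[0,0,0],0],[[0,0,0],0],[[0,0,0],0]]' 62 10 >/dev/null
python3 to.py -271 -386.5 35.5
$P '[[[0,0,0],0],[[0,0,0],0],[[0,0,0],0],[[0,0,0],0],[[0,0,0],0],[[0,0,0],0],[[0,0,0],0],[[0,0,0],0]]' 25 >/dev/null
python3 to.py
$P '[[[0,0,-25],0],[[0,0,-40],0],[[0,0,-40],0],[[11.9,-35.1,0],0],[[11.9,-35.1,0],0],[[11.9,-35.1,0],0],[[11.9,-35.1,0],0],[[11.9,-35.1,0],0]]' >/dev/null
$P '[[[11.9,-35.1,0],0],[[11.9,-35.1,0],0],[[11.9,-35.1,0],0],[[11.9,-35.1,0],0],[[11.9,-35.1,0],0],[[11.9,-35.1,0],0],[[0,0,30],0],[[0,0,26],0]]' >/dev/null
$P '[[[0,0,10],0],[[0,0,4],0],[[0,0,0],0],[[0,0,0],0],[[0,0,0],0],[[0,0,0],0],[[0,0,0],0],[[0,0,0],0]]' >/dev/null
python3 to.py -140 0 68.5
```

```text
t 18.4 tcpW mm [-270.8 -388.2   37.1] yawW -0.07 tilt 0.15 F [0.  0.  0.5] grip 57.6 0.0
delta tool mm [-0.2 -1.7  1.6]
t 19.0 tcpW mm [-271.5 -387.7   35.8] yawW -0.09 tilt 0.02 F [-0.7  0.7  6.7] grip 37.5 10.0
t 21.0 tcpW mm [-139.9   -1.8   70.9] yawW -0.1 tilt 0.05 F [-0.1  0.  -0.7] grip 37.9 10.0
delta tool mm [-0.1 -1.8  2.4]
```

```bash
P="python3 -m pendant"
$P '[[[0,0,1.5],0],[[0,0,0],0],[[0,0,0],0],[[0,0,0],0],[[0,0,0],0],[[0,0,0],0],[[0,0,0],0],[[0,0,0],0]]' >/dev/null
python3 to.py -140 0 68.5
$P '[[[0,0,0.5],0],[[0,0,0],0],[[0,0,0],0],[[0,0,0],0],[[0,0,0],0],[[0,0,0],0],[[0,0,0],0],[[0,0,0],0]]' 56 >/dev/null
$P '[[[0,0,-10],0],[[0,0,-30],0],[[0,0,-40],0],[[-21.5,32.2,0],0],[[-21.5,32.2,0],0],[[-21.5,32.2,0],0],[[-21.5,32.2,0],0],[[-21.5,32.2,0],0]]' >/dev/null
$P '[[[-21.5,32.2,0],0],[[-21.5,32.2,0],0],[[-21.5,32.2,0],0],[[-21.5,32.2,0],0],[[-21.5,32.2,0],0],[[-21.5,32.2,0],0],[[0,0,0],0],[[0,0,0],0]]' 62 >/dev/null
python3 can.py wrist w5.png; python3 to.py -373 -355 35.5
```

```text
t 21.7 tcpW mm [-140.1   -1.7   68.9] yawW -0.09 tilt 0.0 F [-0.  -0.1 -0.4] grip 37.8 10.0
delta tool mm [ 0.1 -1.7  0.4]
t 23.7 tcpW mm [-378.1 -356.9  149. ] yawW -0.29 tilt 0.04 F [-0.4  0.2 -0.5] grip 57.7 0.0
can 718 [272.3 195.3] W mid [-373.4 -354.8   29.8] size [37.2 37.   4.4] ztop 31.280015493030007
t 23.8 tcpW mm [-377.4 -355.8  148.9] yawW -0.19 tilt 0.02 F [1.1 0.1 0. ] grip 57.8 0.0
delta tool mm [  4.4  -0.8 113.4]
```

```bash
P="python3 -m pendant"
$P '[[[4.3,0,36],0],[[0,0,36],0],[[0,0,27],0],[[0,0,10],0],[[0,0,4],0],[[0,0,0],0],[[0,0,0],0],[[0,0,0],0]]' 62 10 >/dev/null
python3 to.py -373 -355 35.5
$P '[[[0,0,0],0],[[0,0,0],0],[[0,0,0],0],[[0,0,0],0],[[0,0,0],0],[[0,0,0],0],[[0,0,0],0],[[0,0,0],0]]' 25 >/dev/null
python3 to.py
$P '[[[0,0,-25],0],[[0,0,-40],0],[[0,0,-40],0],[[19.4,-35.2,0],0],[[19.4,-35.2,0],0],[[19.4,-35.2,0],0],[[19.4,-35.2,0],0],[[19.4,-35.2,0],0]]' >/dev/null
$P '[[[19.4,-35.2,0],0],[[19.4,-35.2,0],0],[[19.4,-35.2,0],0],[[19.4,-35.2,0],0],[[19.4,-35.2,0],0],[[19.4,-35.2,0],0],[[19.4,-35.2,0],0],[[0,0,0],0]]' >/dev/null
$P '[[[0,0,30],0],[[0,0,26],0],[[0,0,10],0],[[0,0,3],0],[[0,0,0],0],[[0,0,0],0],[[0,0,0],0],[[0,0,0],0]]' >/dev/null
python3 to.py -140 68 68.5
```

```text
t 24.4 tcpW mm [-372.2 -356.1   36.8] yawW -0.07 tilt 0.14 F [-0.7  0.1  0.7] grip 57.4 0.0
delta tool mm [-0.8 -1.1  1.3]
t 25.1 tcpW mm [-372.8 -355.7   35.8] yawW -0.09 tilt 0.03 F [-0.9  1.   5.8] grip 37.7 10.0
t 27.1 tcpW mm [-138.8   66.4   72.6] yawW -0.1 tilt 0.11 F [ 0.5  0.8 -0.7] grip 37.7 10.0
delta tool mm [-1.2 -1.6  4.1]
```

Lower, release, then retreat upward and look at the tray.

```bash
P="python3 -m pendant"
$P '[[[0,0,2],0],[[0,0,1.5],0],[[0,0,0],0],[[0,0,0],0],[[0,0,0],0],[[0,0,0],0],[[0,0,0],0],[[0,0,0],0]]' >/dev/null
python3 to.py -140 68 68.5
$P '[[[0,0,0],0],[[0,0,0],0],[[0,0,0],0],[[0,0,0],0],[[0,0,0],0],[[0,0,0],0],[[0,0,0],0],[[0,0,0],0]]' 56 >/dev/null
$P '[[[0,0,-10],0],[[0,0,-30],0],[[0,0,-40],0],[[0,0,-40],0],[[0,0,-40],0],[[-30,20,-20],0],[[-30,20,0],0],[[-30,20,0],0]]' >/dev/null
$P '[[[-30,10,0],0],[[-30,0,0],0],[[-10,0,0],0],[[0,0,0],0],[[0,0,0],0],[[0,0,0],0],[[0,0,0],0],[[0,0,0],0]]' 0 >/dev/null
python3 to.py; python3 can.py wrist w6.png
```

```text
t 27.8 tcpW mm [-139.    66.5   68.5] yawW -0.09 tilt 0.07 F [-0.1 -0.6  6.2] grip 37.7 10.0
delta tool mm [-1.  -1.5 -0. ]
t 29.8 tcpW mm [-298.8   -3.2  247.8] yawW -0.07 tilt 0.02 F [ 0.5 -0.4 -0.1] grip 3.8 0.0
t 29.8 tcpW mm [-298.8   -3.2  247.8] yawW -0.07 tilt 0.02 F [ 0.5 -0.4 -0.1] grip 3.8 0.0
can 601 [202.1  20.5] W mid [-147.8   66.    62.6] size [22.6 36.8  5.4] ztop 64.14991813548637
can 1063 [296.4  17. ] W mid [-147.9  -22.5   62.7] size [22.7 77.6  5.4] ztop 64.24197264843538
```

View pics/w6.png

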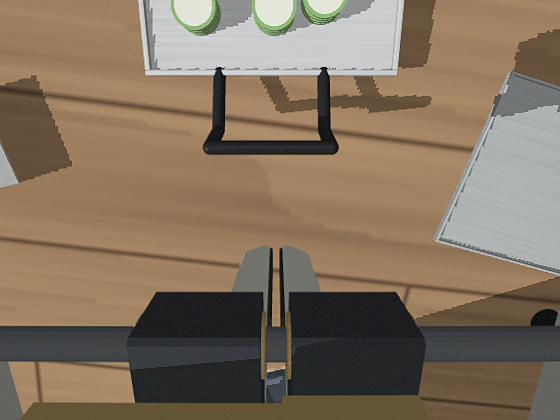

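Canapés at px (195,8) and (273,8) stand as placed. The one at (325,8) has shifted towards the middle one (the knock), so I'll check where it ended up.

```bash
P="python3 -m pendant"
$P '[[[38,0,0],0],[[38,0,0],0],[[38,0,0],0],[[0,0,0],0],[[0,0,0],0],[[0,0,0],0],[[0,0,0],0],[[0,0,0],0]]' >/dev/null
python3 can.py wrist w7.png
```

```text
t 30.5 tcpW mm [-186.3   -3.4  248.2] yawW -0.08 tilt 0.0 F [-0.1 -0.1 -0.1] grip 0.5 0.0
can 103 [447.8  28.3] W mid [ -49.5 -138.6   91.3] size [ 6.7 13.6  3.2] ztop 92.27296371998014
can 486 [317.6 127.6] W mid [-131.   -44.9   63.4] size [35.6 36.9  3.8] ztop 64.52360631566276
can 549 [206.4 136.6] W mid [-140.1   66.1   62.7] size [36.2 37.2  5.1] ztop 64.2141442250096
can 426 [274.2 138. ] W mid [-139.8   -1.8   63.4] size [37.1 36.6  3.6] ztop 64.42711406426294
```

View pics/w7.png

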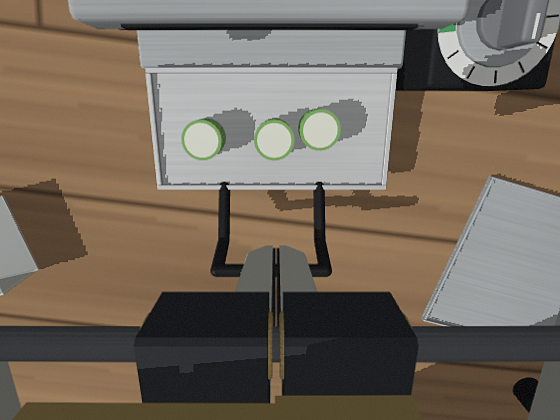

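All three stand upright on the tray floor, at tray coordinates about (0,66), (0,-2) and (9,-45) mm, within limits. Now I'll push the tray home from in front of the handle.

```bash
P="python3 -m pendant"
$P '[[[-34,2,0],0],[[-34,1,0],0],[[-33,0,0],0],[[0,0,38],0],[[0,0,38],0],[[0,0,36],0],[[0,0,20],0],[[0,0,11],0]]' >/dev/null
python3 to.py
$P '[[[4,0,0],0],[[4,0,0],0],[[4,0,0],0],[[4,0,0],0],[[6,0,0],0],[[8,0,0],0],[[10,0,0],0],[[12,0,0],0]]' >/dev/null
python3 to.py
$P '[[[14,0,0],0],[[14,0,0],0],[[14,0,0],0],[[12,0,0],0],[[10,0,0],0],[[9,0,0],0],[[8,0,0],0],[[7,0,0],0]]' >/dev/null
$P '[[[5,0,0],0],[[4,0,0],0],[[3,0,0],0],[[1,0,0],0],[[0,0,0],0],[[0,0,0],0],[[0,0,0],0],[[0,0,0],0]]' >/dev/null
python3 to.py
```

```text
t 31.2 tcpW mm [-288.1   -6.2  103. ] yawW -0.09 tilt 0.15 F [-0.8  0.6  0.7] grip 0.5 0.0
t 31.9 tcpW mm [-233.7   -6.4  105.2] yawW -0.08 tilt 0.0 F [-1.5 -0.1  1.3] grip 0.4 0.9
t 33.2 tcpW mm [-133.6   -6.5  105. ] yawW -0.09 tilt 0.01 F [-0.6 -0.4  0.5] grip 0.5 0.0
```

```bash
P="python3 -m pendant"
$P '[[[1.5,0,0],0],[[1.5,0,0],0],[[0,0,0],0],[[0,0,0],0],[[0,0,0],0],[[0,0,0],0],[[0,0,0],0],[[0,0,0],0]]' >/dev/null
python3 to.py
$P '[[[1.5,0,0],0],[[1.5,0,0],0],[[0,0,0],0],[[0,0,0],0],[[0,0,0],0],[[0,0,0],0],[[0,0,0],0],[[0,0,0],0]]' >/dev/null
python3 to.py
```

```text
t 33.9 tcpW mm [-130.5   -6.5  104.9] yawW -0.09 tilt 0.01 F [-0.8  0.  -0.4] grip 0.4 0.0
t 34.5 tcpW mm [-129.8   -6.5  104.8] yawW -0.07 tilt 0.33 F [-14.3  -0.1  10.9] grip 0.2 7.2
```

```bash
P="python3 -m pendant"
$P '[[[-8,0,0],0],[[-17,0,0],0],[[0,0,-40],0],[[0,0,-40],0],[[0,0,-40],0],[[0,0,-40],0],[[0,0,0],0],[[0,0,0],0]]' 0 15 >/dev/null
$P '[[[13.6,-37.4,0],0],[[13.6,-37.4,0],0],[[13.6,-37.4,0],0],[[13.6,-37.4,0],0],[[13.6,-37.4,0],0],[[0,0,0],0],[[0,0,0],0],[[0,0,0],0]]' 45 >/dev/null
python3 to.py -86.5 181 187
```

```text
t 35.9 tcpW mm [-84.9 179.9 263.2] yawW -0.07 tilt 0.15 F [-0.4 -0.7 -0.8] grip 41.3 0.0
delta tool mm [-1.4 -1.1 76.2]
```

Run:
```python
from h import *
from to import toW
p=r.read_camera('wrist'); save(p,'w8.png')
hsv=cv2.cvtColor(p['color'],cv2.COLOR_RGB2HSV); H,S,V=[hsv[...,i].astype(int) for i in range(3)]
red=((H<8)|(H>172))&(S>150)&(V>60)
n,l,st,ce=cv2.connectedComponentsWithStats(red.astype(np.uint8))
i=1+st[1:,4].argmax(); c=cloud(p,l==i); print(st[i],ce[i],np.percentile([toW(x) for x in c],[5,50,95],axis=0))
m=p['z_map']>0
C=np.zeros(m.shape+(3,));C[m]=np.array([toW(x) for x in cloud(p,m)]); V=p['color'].max(2)
h=m&(V<70)&(abs(C[...,2]-108)<8)&(C[...,0]<-90)&(abs(C[...,1])<70); print(h.sum(),np.percentile(C[h],[2,50,98],axis=0) if h.any() else '')
```

```text
t 35.9 tcpW mm [-84.9 179.9 263.2] yawW -0.07 tilt 0.15 F [-0.4 -0.7 -0.8] grip 41.3 0.0
[257 210  35  27 905] [273.9 223.2] [[-93.8 170.2 175.5]
 [-84.1 180.7 181.2]
 [-77.6 191.2 183.1]]
1465 [[-118.3  -48.8  102.3]
 [-112.1    3.6  109.6]
 [-108.1   55.4  111.6]]
```

```bash
P="python3 -m pendant"
$P '[[[-1,-1,35],0],[[0,0,27],0],[[0,0,14],0],[[0,0,6],0],[[0,0,0],0],[[0,0,0],0],[[0,0,0],0],[[0,0,0],0]]' 45 15 >/dev/null
python3 to.py
$P '[[[0,0,0],0],[[0,0,0],0],[[0,0,0],0],[[0,0,0],0],[[0,0,0],0],[[0,0,0],0],[[0,0,0],0],[[0,0,0],0]]' 10 25 >/dev/null
python3 to.py
$P '[[[1,0,-3],0],[[1,0,-2],0],[[0,0,-1],0],[[0,0,-1],0],[[0,0,0],0],[[0,0,0],0],[[0,0,0],0],[[0,0,0],0]]' >/dev/null
python3 to.py
```

```text
t 36.6 tcpW mm [-84.8 181.4 184.3] yawW -0.1 tilt 0.12 F [0.6 0.7 0.8] grip 42.0 0.0
t 37.2 tcpW mm [-85.3 181.1 183. ] yawW -0.09 tilt 0.03 F [-2.1 -4.3  3.1] grip 23.7 25.0
t 37.9 tcpW mm [-82.9 181.  188.9] yawW -0.1 tilt 0.03 F [  7.3  -5.  -11.6] grip 23.5 25.0
```

```bash
P="python3 -m pendant"
$P '[[[-4.2,0,9.1],0],[[-3.1,0,9.5],0],[[-1.9,0,9.8],0],[[-0.6,0,10],0],[[0.6,0,10],0],[[1.9,0,9.8],0],[[3.1,0,9.5],0],[[4.2,0,9.1],0]]' >/dev/null
python3 to.py
$P '[[[0,0,1],0],[[0,0,1],0],[[0,0,0],0],[[0,0,0],0],[[0,0,0],0],[[0,0,0],0],[[0,0,0],0],[[0,0,0],0]]' >/dev/null
python3 to.py
```

```text
t 38.6 tcpW mm [-83.7 181.1 113. ] yawW -0.08 tilt 0.08 F [-3.4 -6.2  3.1] grip 23.6 25.0
t 39.2 tcpW mm [-83.  181.1 111.5] yawW -0.09 tilt 0.03 F [ 1.  -6.4 -1.4] grip 23.6 25.0
```

```bash
P="python3 -m pendant"
$P '[[[0.5,0,1],0],[[0.5,0,1],0],[[0.5,0,1],0],[[0,0,0],0],[[0,0,0],0],[[0,0,0],0],[[0,0,0],0],[[0,0,0],0]]' >/dev/null
python3 to.py
$P '[[[0.5,0,1],0],[[0.5,0,1],0],[[0,0,1],0],[[0,0,0],0],[[0,0,0],0],[[0,0,0],0],[[0,0,0],0],[[0,0,0],0]]' >/dev/null
python3 to.py
```

```text
t 39.9 tcpW mm [-81.6 181.1 108.7] yawW -0.09 tilt 0.03 F [-1.5 -7.1  1.2] grip 24.0 25.0
t 40.6 tcpW mm [-80.9 181.1 107.7] yawW -0.08 tilt 0.02 F [-9.9 -9.2 20.2] grip 24.1 25.0
```

```bash
P="python3 -m pendant"
$P '[[[0,0,0],0],[[0,0,0],0],[[0,0,0],0],[[0,0,-20],0],[[0,0,-35],0],[[0,0,-35],0],[[0,0,-35],0],[[0,0,-35],0]]' 45 15 >/dev/null
$P '[[[0,40,0],0],[[0,40,0],0],[[0,40,0],0],[[0,40,0],0],[[0,40,0],0],[[0,40,0],0],[[0,40,0],0],[[0,40,0],0]]' >/dev/null
$P '[[[0,40,0],0],[[0,0,0],0],[[0,0,0],0],[[0,0,0],0],[[0,0,0],0],[[0,0,0],0],[[0,0,0],0],[[0,0,0],0]]' >/dev/null
python3 to.py
python3 - <<'E'
from h import *
from to import toW
t=r.read_camera('top'); m=t['z_map']>0
C=np.zeros(m.shape+(3,));C[m]=np.array([toW(x) for x in cloud(t,m)])
red=(t['color'][...,0]>120)&(t['color'][...,1]<60)&m&(abs(C[...,1]-180)<40)&(C[...,2]>50); print('tip',red.sum(),np.median(C[red],0) if red.any() else '')
p=r.read_camera('wrist'); m=p['z_map']>0
C=np.zeros(m.shape+(3,));C[m]=np.array([toW(x) for x in cloud(p,m)])
b=m&(C[...,2]>120)&(C[...,2]<140)&(C[...,1]<-135)&(C[...,1]>-235)&(C[...,0]>-100)&(C[...,0]<30)
print('bar',b.sum(),cv2.minAreaRect(C[b][:,:2].astype(np.float32)),np.median(C[b],0))
hsv=cv2.cvtColor(p['color'],cv2.COLOR_RGB2HSV); H,S,V=[hsv[...,i].astype(int) for i in range(3)]
g=m&(H>40)&(H<85)&(S>120)&(C[...,2]>80)&(C[...,2]<110)&(C[...,1]<-90)
print('green',g.sum(),np.median(C[g],0),C[g].min(0),C[g].max(0))
ring=m&(S<40)&(V>150)&(abs(C[...,2]-93)<5)&(C[...,1]<-125)
print('ring',ring.sum(),np.percentile(C[ring],[1,99],axis=0),cv2.minEnclosingCircle(C[ring][:,:2].astype(np.float32)))
im=p['color'][:,:,::-1]; cv2.imwrite('pics/w9.png',cv2.resize(im[60:320,130:430],(692,600),interpolation=3))
E
```

```text
t 42.6 tcpW mm [ -81.2 -177.8  265.2] yawW -0.02 tilt 0.01 F [-0.  -0.7  0.4] grip 41.9 0.0
t 42.6 tcpW mm [ -81.2 -177.8  265.2] yawW -0.02 tilt 0.01 F [-0.  -0.7  0.4] grip 41.9 0.0
tip 24 [-90.8 180.2 109.4]
bar 895 ((-44.650787353515625, -179.3248748779297), (13.979338645935059, 42.114723205566406), 88.6247329711914) [ -43.4 -179.4  133.2]
green 89 [ -49.4 -138.3   91.3] [ -52.4 -144.7   89.9] [ -45.7 -132.5   92.7]
ring 4490 [[ -91.  -225.    88.7]
 [   0.6 -134.3   96.6]] ((-45.14153289794922, -179.6305389404297), 48.41195297241211)
```

View pics/w9.png

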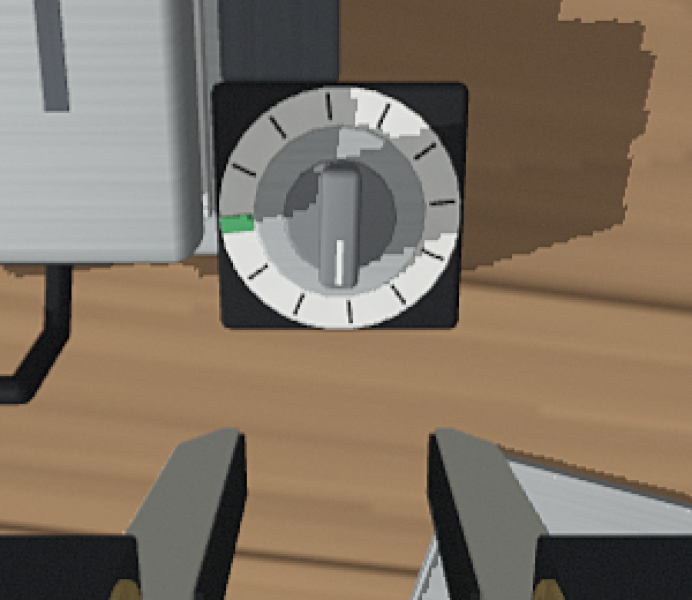

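The dial pointer faces the robot (about 1.4° clockwise), and the green mark is at px (237,223) in the crop, about 84° clockwise, so it needs a 82.6° turn. To stay clear of the last joint's limit I'll first turn the gripper back by half a turn.

```bash
P="python3 -m pendant"
$P '[[[36.5,1.6,0],0],[[0,0,0],-7.14],[[0,0,0],-7.14],[[0,0,0],-7.14],[[0,0,0],-7.14],[[0,0,0],-7.14],[[0,0,0],-7.14],[[0,0,0],-7.14]]' 32 20 >/dev/null
$P '[[[0,0,0],-7.14],[[0,0,0],-7.14],[[0,0,0],-7.14],[[0,0,0],-7.14],[[0,0,0],-7.14],[[0,0,0],-7.14],[[0,0,0],-7.14],[[0,0,0],-7.14]]' >/dev/null
$P '[[[0,0,0],-7.14],[[0,0,0],-7.14],[[0,0,0],-7.14],[[0,0,0],-7.14],[[0,0,0],-7.14],[[0,0,0],-7.14],[[0,0,0],-7.14],[[0,0,0],-7.14]]' >/dev/null
$P '[[[0,0,0],-7.14],[[0,0,0],-7.14],[[0,0,0],0],[[0,0,0],0],[[0,0,0],0],[[0,0,0],0],[[0,0,0],0],[[0,0,0],0]]' >/dev/null
python3 to.py -44.7 -179.4 130; python3 -c "from h import *; print(r.observe()['joints'])"
```

```text
t 45.3 tcpW mm [ -44.8 -180.2  265.1] yawW -181.65 tilt 0.0 F [0.3 0.3 1.3] grip 30.0 0.0
delta tool mm [ -0.1   0.8 135.1]
[-1.67632783e-01  5.56729438e-01  1.28092103e+00  2.02392075e-05
  1.30391031e+00 -1.83696104e+00]
```

```bash
P="python3 -m pendant"
$P '[[[0,-0.8,36],0],[[0,0,36],0],[[0,0,36],0],[[0,0,16],0],[[0,0,9],0],[[0,0,0],0],[[0,0,0],0],[[0,0,0],0]]' 32 20 >/dev/null
python3 to.py -44.7 -179.4 132
$P '[[[0,0,0],0],[[0,0,0],0],[[0,0,0],0],[[0,0,0],0],[[0,0,0],0],[[0,0,0],0],[[0,0,0],0],[[0,0,0],0]]' 5 >/dev/null
python3 to.py
```

```text
t 46.0 tcpW mm [ -44.3 -181.2  133.2] yawW -181.61 tilt 0.1 F [-0.2 -0.6 -0.2] grip 29.8 0.0
delta tool mm [0.5 1.8 1.2]
t 46.7 tcpW mm [ -44.5 -179.3  132.8] yawW -181.57 tilt 0.14 F [0.1 9.9 3.8] grip 13.8 20.0
```

```bash
P="python3 -m pendant"
$P '[[[0,1.7,0],0],[[0,0,0],5.0],[[0,0,0],7.0],[[0,0,0],7.0],[[0,0,0],7.0],[[0,0,0],7.0],[[0,0,0],7.0],[[0,0,0],7.0]]' >/dev/null
$P '[[[0,0,0],7.0],[[0,0,0],7.0],[[0,0,0],7.0],[[0,0,0],7.0],[[0,0,0],5.0],[[0,0,0],2.5],[[0,0,0],0],[[0,0,0],0]]' >/dev/null
python3 to.py
$P '[[[0,0,0],0],[[0,0,0],0],[[0,0,0],0],[[0,0,0],0],[[0,0,-20],0],[[0,0,-35],0],[[0,0,-35],0],[[0,0,-35],0]]' 32 >/dev/null
$P '[[[0,40,0],0],[[0,30,0],0],[[0,0,0],0],[[0,0,0],0],[[0,0,0],0],[[0,0,0],0],[[0,0,0],0],[[0,0,0],0]]' >/dev/null
cat > fin.py <<'E'
from h import *
from to import toW
t=r.read_camera('wrist'); save(t,'w10.png'); m=t['z_map']>0
C=np.zeros(m.shape+(3,));C[m]=np.array([toW(x) for x in cloud(t,m)])
b=m&(C[...,2]>124)&(C[...,2]<140)&(abs(C[...,1]+180)<45)&(abs(C[...,0]+45)<45)
print('bar',b.sum(),cv2.minAreaRect(C[b][:,:2].astype(np.float32)) if b.any() else '')
hsv=cv2.cvtColor(t['color'],cv2.COLOR_RGB2HSV); H,S,V=[hsv[...,i].astype(int) for i in range(3)]
g=m&(H>40)&(H<85)&(S>120)&(C[...,2]>80)&(C[...,2]<110)&(C[...,1]<-90)
print('green',g.sum(),np.median(C[g],0) if g.any() else '')
E
python3 to.py; python3 fin.py
```

```text
t 48.0 tcpW mm [ -45.  -179.6  132.7] yawW 95.99 tilt 0.03 F [-4.9 -0.3  6.4] grip 14.0 20.0
t 49.3 tcpW mm [  24.4 -172.3  257.5] yawW 95.9 tilt 0.01 F [-0.2  0.   0.1] grip 29.5 0.0
t 49.3 tcpW mm [  24.4 -172.3  257.5] yawW 95.9 tilt 0.01 F [-0.2  0.   0.1] grip 29.5 0.0
bar 937 ((-45.02755355834961, -178.3523406982422), (14.53307819366455, 41.02074432373047), 5.7238359451293945)
green 62 [ -48.4 -141.1   91.3]
```

View pics/w10.png

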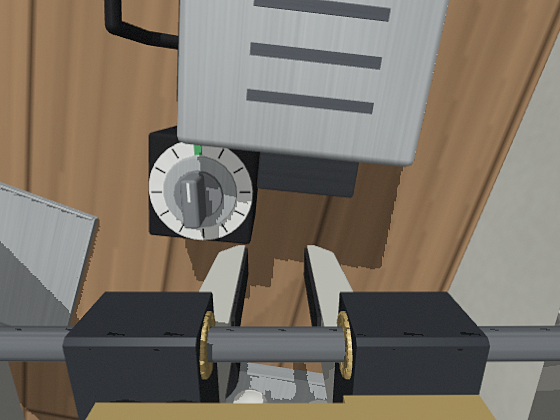

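The pointer is within 1° of the green mark (px (198,150)), the lever is at its lower stop and the arm is clear, so I'm handing in.

```bash
python3 -c "
from workcell import r
print(r.sign_off())"
```

```text
the job is handed in; nothing more can be done
None
```

I handed the job in at about 49 s of robot time, without seeing a verdict: the three canapés present were upright on the tray before it went home (hidden since), the lever was pushed down to its stop, and the dial measured within about 1° of the green mark.

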